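Lever a tight power module up out of its docking cradle

ROBOT

A 6-joint arm with a two-finger parallel gripper is mounted at the origin on a cart in front of the work surface, level with it; the furniture and walls round the work are solid. World frame = base frame: x ahead of the robot, y to its left, z up, the work surface at z = 0. Lengths are in m, angles in rad, forces in N, time in s.
With the tool pointing down it reaches from about 0.3 to 0.85 m from the base axis. Payload 5.4 kg.
Tool frame: the origin (TCP) lies at the very end of the fingers, on their centre line; the grasp point (between the pads) lies 19 mm behind it (arm.hold_point_z is the z of the grasp point in the tool frame, in m); z points along the fingers, y is the line along which they close (so a half turn about z gives the same grasp; the last joint's range is limited). The gripper opens to 85 mm and grips with 20 to 120 N. Pads are 22 mm wide; open, the fingers measure 114 mm over their backs; the gripper's body (76 mm by 85 mm) begins 54 mm behind the grasp point. The pads swing forward as they close: fully open they stand 13 mm farther back than shut.
Start: joints at [1.105, 0.158, 1.597, -0, 1.386, -0.21], TCP at [0.145, 0.556, 0.231] pointing down, gripper open.
Joint ranges: [-2.91, 2.91], [-0.94, 2.29], [0.18, 2.7], [-1.29, 4.43], [0.17, 2.64], [-3, 3]. Speed limits (rad/s): [2.57, 2.57, 3.14, 3.14, 3.14, 3.14].

INTERFACE

Orientations are given as a unit quaternion [x, y, z, w].
In Python, from cell import readout, read_camera, job, arm gives the robot as it stands.
- The arm moves only by the tool jog_arm, called after "Request:" as a command line: name --pt "numbers of a row" for each row, then --argument value for the rest. Schema: {"type":"object","properties":{"segments":{"type":"array","items":{"type":"array","items":{"type":"number"},"minItems":5,"maxItems":5},"minItems":1,"maxItems":5},"grip_force":{"type":"number"},"only":{"type":"string"},"quiet":{"type":"boolean"},"lines":{"type":"string"}},"required":["segments"],"additionalProperties":false}. segments is a list of rows, 1 to 5 of them, each of 5 numbers: dx, dy, dz in units of 20 mm, then a turn about the tool's z in units of 0.1 rad, then the finger opening in m; each row shifts and turns the commanded pose from where the row before left it, along the tool's axes as they then stand; what a row does not reach is not made up. A row lasts 1/10 s, in which the tool goes at most 0.05 m and 0.15 rad, less where a joint would pass 70% of its speed; a pose out of reach is approached as far as the arm can. The fingers move at their own pace and stop on an object; grip_force is the grip in N (left out, the last holds). Time passes only in rows, so rows that do not move let the fingers close. The tool returns the time, the measured TCP pose, the force, the opening and the grip force at its end. only (a regular expression) keeps the lines of the reply that match it, lines (a string "A,B") keeps lines A to B, and quiet returns only ok. Input that does not fit is refused with a message, and nothing moves.
- readout.sense(): the state, without advancing time (a new reading comes with each control period).
- read_camera(name): name is "scene" or "top"; returns a dict with "frame" (384x512x3 uint8, red, green, blue), "fx", "fy", "cx", "cy" (pixels), "extrinsics" (4x4, takes a point from world to camera coordinates). Camera axes: x right, y up, looking along -z (the intrinsics and any distortion apply to the point x, -y, -z); pixel columns grow to the right and rows downward; lengths in m; the calibration is good to about 2 mm. A picture is of the moment at which its call begins. There is no depth.
- job.hand_in(): hands the job in; it is judged then, once.
The state is a dict: "time": time; "joint_pos": joint angles; "qd": joint speeds; "joint_efforts": joint torques, N m; "ee_pos": TCP position; "ee_rot": TCP orientation; "force": force on the tool from outside, world axes, zero at the start; "ft_torque": the same for the moment, N m; "opening": finger opening in m; "gripper_force": force on a finger pad.
Only numpy, scipy, OpenCV 4.12 (cv2) and the standard library are available. Lean on these libraries where they do the work, as an engineer would, in place of code of your own. Each camera call takes 0.05 s, during which the arm holds its last target. There are 200 camera calls.

TASK

The power module is stuck tight in its docking cradle: take the blue-handled screwdriver, set its shaft over the notch of the steel fulcrum bridge with the tip under the module's front lip, and lever the module up until the yellow band round it stands clear above the cradle's side walls. Then lay the screwdriver back on the bench, clear of the cradle. Do not touch the module with the gripper or arm, and leave the solder reel, flux tin, tape and cutters where they are.

Things in the scene. Friction and masses are not known exactly. Their poses are not given: they have to be found in the camera images.
- cradle: Grey docking cradle fixed to the bench: base plate 140 x 116 x 10 mm, side and back walls 57 mm high. Origin on the bench under its middle, z up, +x to the back wall; the open front looks to -x, roughly to the robot. Along x: fulcrum bridge centre -50 mm, lip's front edge -21 mm, module's front face -5 mm. Between bridge and lip, and under the lip, it is empty.
- notch (a point): Top of the steel fulcrum bridge, 45 mm above the bench, in the middle of its notch: a rounded bar (radius 3.5 mm) 56 mm long across the cradle, with two horns 10 mm higher that leave a notch 18 mm wide. The screwdriver's shaft pivots here. Axes as the cradle's.
- lip (a point): Middle of the lower front edge of the module's aluminium lip, 42 mm above the bench with the module down; rises with it. Lip 60 mm wide, 6 mm thick, 16 mm out from the module's front face, which goes on below it to 12 mm above the bench. To pass over the bridge and under the lip the shaft must slope tip down 28 to 35 degrees; levering ends near level.
- module (a joint): Height in m by which the black module (70 x 73 mm, finned heat sink on top) has risen; 0 fully down, starts at 0 to 0.002, stop at 0.018. Tight: dry friction of about 30 N all the way; it stays where it is left. A yellow band 8 mm high runs round it; at 0.008 its lower edge is level with the tops of the side walls.
- driver: Blue-handled screwdriver lying loose, 194 mm long, about 55 g. Origin below its mid-length on the underside; its axis runs along its y, 13.5 mm above the origin. Handle (26 mm thick) from y = +1 to +91 mm; steel shaft (6 mm wide, 7 mm thick) from 0 to the tip at y = -97 mm. The tip points roughly away from the robot.
- tip (a point): Tip of the screwdriver's shaft, on its axis.
- handle_end (a point): Far end of the screwdriver's handle, on its axis.
- reel: Solder reel, 76 mm across, 53 mm high, standing beside the cradle; origin under its centre. To be left alone.
- pot: Red and white flux tin, 56 mm across, 25 mm high, beside the cradle; origin under its centre. To be left alone.
- tape: Roll of black tape, 62 mm across, 19 mm high; origin under its centre. To be left alone.
- cutter: Blue flush cutters, 57 x 139 x 11 mm, lying; origin under the middle. To be left alone.
Not all that is in view belongs to the job. Leave any turquoise look-alike of the cradle alone.

How it is judged:
By the outcome, as a careful person would: the job done as asked, in the order asked, and still so for the second after the job is handed in, with the robot touching nothing.
It also fails if it takes over 51 s, if anything falls off the work surface, if the arm or the gripper's body presses on something with over 40 N, if the wrist force passes 120 N, or if a joint passes its speed limit or range.

## Working session

There is one attempt and no reset: what is moved stays moved. The work goes in short steps, Python scripts to look and compute and a tool call to move; the robot and the scene stay as the last step left them, time stands still between calls to the robot, and variables do not carry over. Pictures are saved under pics/ and viewed, at most 10 in all, crops included, and the job is handed in when it is done.

```bash
ls; mkdir -p pics; python3 - <<'E'
from cell import readout, read_camera, job, arm
import cv2,numpy as np
for n in("scene","top"):
    c=read_camera(n); cv2.imwrite(f"pics/{n}0.png",c["frame"][:,:,::-1]); np.save(f"pics/{n}0.npy",c,allow_pickle=True)
    print(n,c["fx"],c["fy"],c["cx"],c["cy"],c.keys(),np.round(c["extrinsics"],4).tolist())
print(readout.sense()); print(arm.hold_point_z)
E
```

```text
pics
scene 467.9571527255062 467.9571527255062 258.04789019306764 188.7332949692997 dict_keys(['frame', 'fx', 'fy', 'cx', 'cy', 'extrinsics']) [[0.4338, -0.901, 0.0043, -0.2222], [0.6846, 0.3328, 0.6486, -0.4412], [-0.5858, -0.2784, 0.7612, -0.9924], [0.0, 0.0, 0.0, 1.0]]
top 383.7536715326059 383.7536715326059 251.8970456382674 189.9108632932939 dict_keys(['frame', 'fx', 'fy', 'cx', 'cy', 'extrinsics']) [[-0.0007, -0.9999, 0.0142, 0.0417], [0.9864, 0.0016, 0.1644, -0.5639], [-0.1644, 0.0141, 0.9863, -1.3183], [0.0, 0.0, 0.0, 1.0]]
{'time': 0.1, 'joint_pos': array([ 1.10488622e+00,  1.58973716e-01,  1.59813043e+00, -1.16904356e-05,
        1.38621964e+00, -2.10122426e-01]), 'qd': array([-0.00013413, -0.00199405, -0.0033498 ,  0.00179301, -0.00010335,
        0.00081706]), 'joint_efforts': array([-2.79437454e-04, -3.96991217e+01, -3.32337534e+01, -3.16047572e-04,
        4.16521783e-03, -2.58566041e-05]), 'ee_pos': array([0.1452603 , 0.55577446, 0.2304102 ]), 'ee_rot': array([ 1.27544351e-01,  9.91832491e-01, -8.18492794e-04, -2.81615938e-04]), 'force': array([-0.64913725, -1.10027105, -0.18620891]), 'ft_torque': array([ 0.01860852, -0.02684033, -0.04319115]), 'gripper_force': 0.0, 'opening': 0.08554914692435701}
-0.0187
```

View pics/scene0.png

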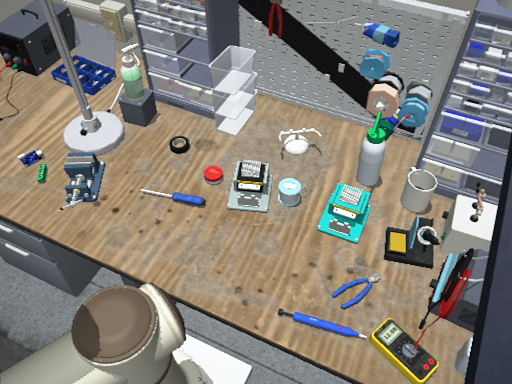

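View pics/top0.png

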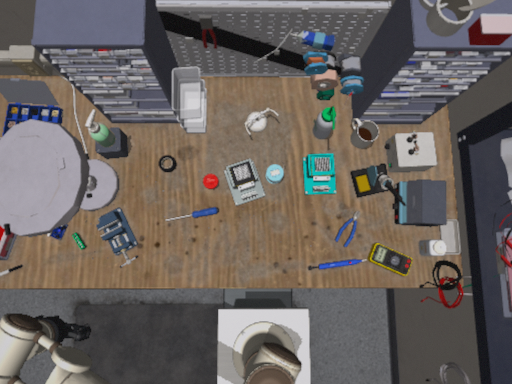

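The top view shows two cradles: the grey one at (243,182) and a turquoise look-alike at (320,173). There are two blue-handled tools: (192,214), with a bare steel shaft, and (337,265), with a red dot. I'll measure both tools and check an enlarged crop.

```bash
cat > h.py <<'E'
import numpy as np,cv2
from cell import readout, read_camera, job, arm
def ray(c,u,v):
    E=np.array(c["extrinsics"]);R=E[:3,:3];t=E[:3,3]
    d=np.array([(u-c["cx"])/c["fx"],-(v-c["cy"])/c["fy"],-1.])
    return -R.T@t,R.T@d
def onz(c,u,v,z):
    o,d=ray(c,u,v);return o+d*(z-o[2])/d[2]
def proj(c,p):
    E=np.array(c["extrinsics"]);q=E[:3,:3]@np.asarray(p)+E[:3,3]
    return np.array([c["cx"]+c["fx"]*q[0]/-q[2],c["cy"]+c["fy"]*-q[1]/-q[2]])
def two(c1,a,c2,b):
    (o1,d1),(o2,d2)=ray(c1,*a),ray(c2,*b)
    s=np.linalg.lstsq(np.c_[d1,-d2],o2-o1,rcond=None)[0]
    p,q=o1+d1*s[0],o2+d2*s[1];return (p+q)/2,np.linalg.norm(p-q)
E
python3 - <<'E'
from h import *
L=lambda n:np.load(f"pics/{n}0.npy",allow_pickle=True).item()
s,t=L("scene"),L("top")
cs=cv2.resize(s["frame"][130:240,130:310],None,fx=4.4,fy=4.4,interpolation=2)
cv2.imwrite("pics/s1.png",cs[:,:,::-1])
a=cv2.resize(t["frame"][150:235,160:290],None,fx=6,fy=6,interpolation=2)
cv2.imwrite("pics/t1.png",a[:,:,::-1])
for c,n in((s,"scene"),(t,"top")):
    hsv=cv2.cvtColor(c["frame"],cv2.COLOR_RGB2HSV)
    m=cv2.inRange(hsv,(105,140,60),(125,255,255))
    N,lab,st,ce=cv2.connectedComponentsWithStats(m)
    for i in range(1,N):
        if st[i,4]>40:
            pts=np.argwhere(lab==i)[:,::-1].astype(np.float32)
            r=cv2.minAreaRect(pts);print(n,st[i],ce[i].round(1),np.round(cv2.boxPoints(r),1).tolist())
for uv in((167,219),(218,210),(310,268),(367,261)):print(uv,onz(t,*uv,.0135).round(3))
for uv in((141,190),(204,202),(279,311),(368,338)):print(uv,onz(s,*uv,.0135).round(3))
E
```

```text
scene [363  24  16  15 111] [370.6  30.2] [[362.79998779296875, 33.400001525878906], [369.20001220703125, 20.600000381469727], [378.3999938964844, 25.200000762939453], [372.0, 38.0]]
scene [383  30  16  18 208] [390.9  38.1] [[382.1000061035156, 44.5], [386.1000061035156, 28.5], [399.5, 31.899999618530273], [395.5, 47.900001525878906]]
scene [470  43  15   7  70] [476.8  45.9] [[469.3999938964844, 46.599998474121094], [470.5, 41.900001525878906], [484.20001220703125, 45.29999923706055], [483.0, 50.0]]
scene [ 73  56  43  39 784] [92.5 74.8] [[62.900001525878906, 83.80000305175781], [74.19999694824219, 53.70000076293945], [117.0, 69.69999694824219], [105.69999694824219, 99.9000015258789]]
scene [ 51  65  21  22 164] [60.8 74.6] [[50.0, 69.4000015258789], [62.900001525878906, 64.19999694824219], [71.5, 85.80000305175781], [58.599998474121094, 91.0]]
scene [446 110  38  12  82] [463.5 115.2] [[445.6000061035156, 111.5999984741211], [446.20001220703125, 109.4000015258789], [483.5, 119.19999694824219], [482.8999938964844, 121.4000015258789]]
scene [381 116  16  11  75] [391.  120.1] [[380
[... 2149 characters left out ...]
39999389648438], [347.79998779296875, 246.6999969482422]]
top [ 51 227  14  11  80] [ 57.4 232.1] [[50.900001525878906, 235.3000030517578], [55.099998474121094, 224.6999969482422], [64.30000305175781, 228.3000030517578], [60.0, 239.0]]
top [319 260  42   9 178] [337.9 263.7] [[318.3999938964844, 264.1000061035156], [359.70001220703125, 258.20001220703125], [360.3999938964844, 262.79998779296875], [319.1000061035156, 268.70001220703125]]
(167, 219) [0.463 0.346 0.014]
(218, 210) [0.496 0.164 0.014]
(310, 268) [ 0.29  -0.163  0.014]
(367, 261) [ 0.314 -0.367  0.014]
(141, 190) [0.457 0.348 0.014]
(204, 202) [0.498 0.162 0.014]
(279, 311) [ 0.289 -0.163  0.014]
(368, 338) [ 0.317 -0.372  0.014]
```

View pics/s1.png

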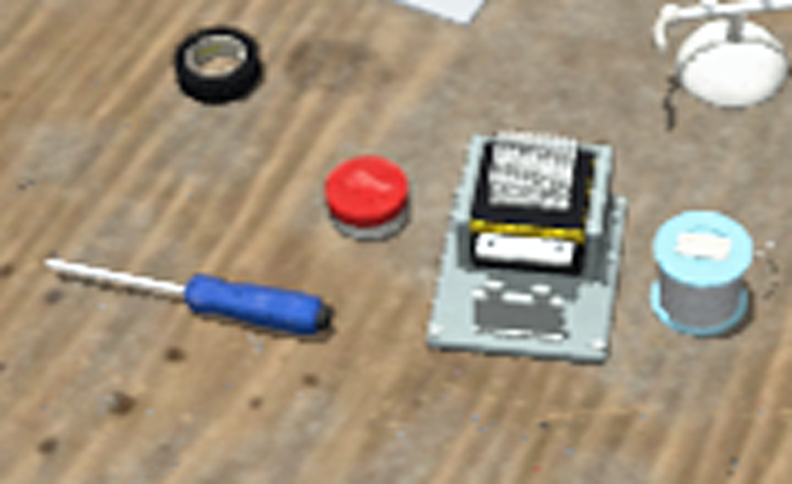

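View pics/t1.png

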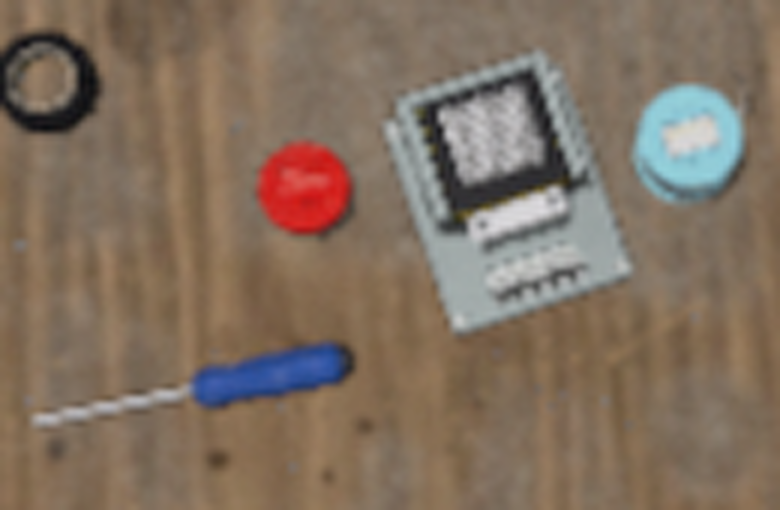

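The driver is the tool at top (192,214) and scene (173,197). It has a bare steel shaft and measures about 190 mm against the given 194. The other one, about 206 mm with a red dot and its tip toward -y, is a soldering pen. The job's cradle is the grey one at top (243,182), with the red tin and the reel beside it. Next I'll fit the cradle pose and work out the approach.

```bash
cat >> h.py <<'E'
from scipy.spatial.transform import Rotation as Ro
def to(x,y,z,yawx):
    "delta in tool axes (after turning) to put TCP at x,y,z with tool x at world angle yawx (deg)"
    s=readout.sense();R=Ro.from_quat(s["ee_rot"]).as_matrix()
    d=np.array([x,y,z])-s["ee_pos"]; cur=np.degrees(np.arctan2(R[1,0],R[0,0]))
    tz=-(yawx-cur+180)%360-180 if 0 else -((yawx-cur+180)%360-180)
    R2=R@Ro.from_euler('z',tz,degrees=True).as_matrix()
    print("t",s["time"],"cur",s["ee_pos"].round(4),"yawx",cur.round(2),"| before turn",(R.T@d).round(4),"| turn",np.radians(tz).round(3),"| after turn",(R2.T@d).round(4),"F",s["force"].round(1),"q",s["joint_pos"].round(2))
E
python3 - <<'E'
from h import *
from scipy.optimize import least_squares
L=lambda n:np.load(f"pics/{n}0.npy",allow_pickle=True).item()
s,t=L("scene"),L("top")
T=lambda x,y:onz(t,160+x/6-.4,150+y/6-.4,.01)[:2]
S=lambda x,y:onz(s,130+x/4.4-.4,130+y/4.4-.4,.01)[:2]
P=[(T(458,328),-.07,.058),(T(631,268),-.07,-.058),(T(388,125),.07,.058),(S(429,345),-.07,.058),(S(606,353),-.07,-.058),(S(626,200),.07,-.058)]
W=lambda p,a,b:np.array([p[0]+np.cos(p[2])*a-np.sin(p[2])*b,p[1]+np.sin(p[2])*a+np.cos(p[2])*b])
r=least_squares(lambda p:np.concatenate([W(p,a,b)-q for q,a,b in P]),[.6,.08,.3])
print(r.x,np.degrees(r.x[2]),(r.fun*1000).round(1)); p=r.x
print("notch",W(p,-.05,0),"lip",W(p,-.021,0))
print("proj notch top crop",(proj(t,[*W(p,-.05,0),.045])-[160,150]+.4)*6,"scene crop",(proj(s,[*W(p,-.05,0),.045])-130+.4)*4.4)
print("proj lip top crop",(proj(t,[*W(p,-.021,0),.048])-[160,150]+.4)*6,"scene crop",(proj(s,[*W(p,-.021,0),.048])-130+.4)*4.4)
to(.491,.190,.10,101.3)
E
```

```text
[0.5977297  0.06734972 0.33921871] 19.435800613778202 [-4.6 -0.7 -2.9 -5.2  2.   2.2  2.5  3.6 -2.3 -1.8  5.3  1.8]
notch [0.55057895 0.0507122 ] lip [0.57792638 0.06036196]
proj notch top crop [539.05390733 264.3538398 ] scene crop [519.34411724 289.14695865]
proj lip top crop [522.83249904 217.9727033 ] scene crop [524.91713942 251.28695014]
t 0.1 cur [0.1453 0.5558 0.2304] yawx 165.34 | before turn [-0.4271 -0.2662  0.1307] | turn 1.118 | after turn [-0.4263  0.2675  0.1307] F [-0.6 -1.1 -0.2] q [ 1.1   0.16  1.6  -0.    1.39 -0.21]
```

The rows are not in the units I measure in: shifts go in units of 20 mm and turns go in units of 0.1 rad. I convert before sending: -0.0388 m is -1.94, -0.0242 m is -1.21.

Request:
jog_arm --pt "-1.94 -1.21 0.595 0 0.085" --pt "-1.94 -1.21 0.595 0 0.085" --pt "-1.94 -1.21 0.595 0 0.085" --pt "-1.94 -1.21 0.595 0 0.085" --pt "-1.94 -1.21 0.595 0 0.085" --grip_force 40

```text
time: 0.6
ee_pos: [0.3032, 0.3885, 0.1711]
ee_rot: [0.127, 0.992, -0.0, -0.0]
force: [0.6, 0.9, -0.1]
opening: 0.085
gripper_force: 0.0
```

Request:
jog_arm --pt "-1.94 -1.21 0.595 0 0.085" --pt "-1.94 -1.21 0.595 0 0.085" --pt "-1.94 -1.21 0.595 0 0.085" --pt "-1.94 -1.21 0.595 0 0.085" --pt "-1.94 -1.21 0.595 0 0.085"

```text
time: 1.1
ee_pos: [0.4604, 0.2223, 0.1116]
ee_rot: [0.128, 0.992, 0.0, -0.0]
force: [0.1, 1.5, -0.1]
opening: 0.0846
gripper_force: 0.0
```

Request:
jog_arm --pt "-1.94 -1.21 0.595 0 0.085" --pt "0 0 0 1.4 0.085" --pt "0 0 0 1.4 0.085" --pt "0 0 0 1.4 0.085" --pt "0 0 0 1.4 0.085"

```text
time: 1.6
ee_pos: [0.4907, 0.1905, 0.0998]
ee_rot: [0.4, 0.917, -0.0, -0.001]
force: [0.1, -0.7, 0.2]
opening: 0.0849
gripper_force: 0.0
```

Request:
jog_arm --pt "0 0 0 1.4 0.085" --pt "0 0 0 1.4 0.085" --pt "0 0 0 1.4 0.085" --pt "0 0 0 1.38 0.085" --pt "0 0 0 0 0.085"

```text
time: 2.1
ee_pos: [0.4907, 0.1907, 0.1]
ee_rot: [0.634, 0.773, -0.0, -0.0]
force: [-0.3, -0.5, -0.8]
opening: 0.0851
gripper_force: 0.0
```

```bash
python3 -c "
from h import *
to(.491,.190,.004,101.3)"
```

```text
t 2.1 cur [0.4907 0.1907 0.1   ] yawx 101.27 | before turn [-0.0007  0.0003  0.096 ] | turn -0.001 | after turn [-0.0007  0.0003  0.096 ] F [-0.3 -0.5 -0.8] q [ 0.14  0.18  1.85 -0.    1.11 -0.06]
```

Converted, 0.04 m is 2, 0.016 m is 0.8.

Request:
jog_arm --pt "0 0 2 0 0.085" --pt "0 0 2 0 0.085" --pt "0 0 0.8 0 0.085" --pt "0 0 0 0 0.02" --pt "0 0 0 0 0.02" --grip_force 30

```text
time: 2.6
ee_pos: [0.4913, 0.1908, 0.0048]
ee_rot: [0.633, 0.774, 0.0, 0.0]
force: [0.2, -0.5, 0.4]
opening: 0.0586
gripper_force: 0.0
```

Request:
jog_arm --pt "0 0 0 0 0.02" --pt "0 0 0 0 0.02" --pt "0 0 0 0 0.02" --pt "0 0 0 0 0.02" --pt "0 0 0 0 0.02"

```text
time: 3.1
ee_pos: [0.4924, 0.1909, 0.0061]
ee_rot: [0.634, 0.773, 0.001, 0.001]
force: [-1.7, -0.6, 6.5]
opening: 0.0241
gripper_force: 31.1
```

Request:
jog_arm --pt "0 0 -1 0 0.02" --pt "0 0 -1.5 0 0.02" --pt "0 0 -1.5 0 0.02" --pt "0 0 -1.5 0 0.02" --pt "0 0 0 0 0.02"

```text
time: 3.6
ee_pos: [0.4947, 0.1913, 0.1196]
ee_rot: [0.634, 0.773, 0.004, 0.003]
force: [1.4, 0.0, -0.6]
opening: 0.024
gripper_force: 30.3
```

```bash
python3 - <<'E'
from h import *
s,t=read_camera("scene"),read_camera("top")
a=cv2.resize(s["frame"][100:240,110:310],None,fx=3,fy=3,interpolation=2)
b=cv2.resize(t["frame"][130:240,150:290],None,fx=3.82,fy=3.82,interpolation=2)
print(a.shape,b.shape); h=min(a.shape[0],b.shape[0])
cv2.imwrite("pics/g.png",cv2.resize(np.vstack([a[:420],np.pad(b,((0,0),(0,600-b.shape[1]),(0,0)))[:420]])[:,:,::-1],None,fx=.71,fy=.71))
E
```

```text
(420, 600, 3) (420, 535, 3)
```

View pics/g.png

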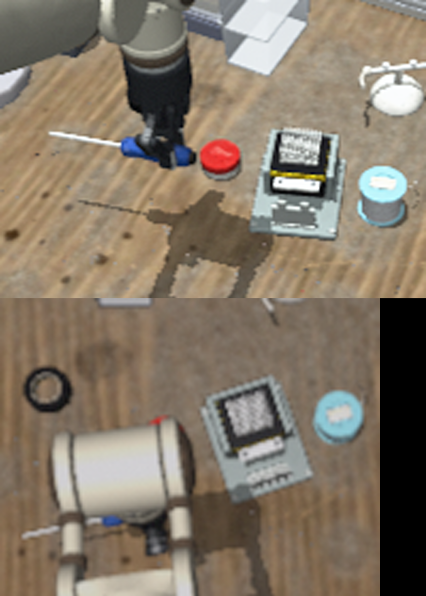

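The driver is gripped level, with the tip at scene (133,162). I'll turn it to the cradle heading and check where the tip is.

Converted, -0.02 m is -1, 0.14 rad is 1.4.

Request:
jog_arm --pt "0 0 -1 1.4 0.02" --pt "0 0 0 1.4 0.02" --pt "0 0 0 1.4 0.02" --pt "0 0 0 1.4 0.02" --pt "0 0 0 1.4 0.02"

```text
time: 4.2
ee_pos: [0.4896, 0.1905, 0.1323]
ee_rot: [0.862, 0.506, -0.002, -0.001]
force: [0.2, 0.6, -0.2]
opening: 0.0245
gripper_force: 30.3
```

Request:
jog_arm --pt "0 0 0 1.4 0.02" --pt "0 0 0 1.4 0.02" --pt "0 0 0 1.4 0.02" --pt "0 0 0 1.4 0.02" --pt "0 0 0 1.4 0.02"

```text
time: 4.7
ee_pos: [0.4896, 0.1905, 0.1323]
ee_rot: [0.984, 0.18, -0.002, -0.0]
force: [-0.4, 0.4, 0.0]
opening: 0.0244
gripper_force: 30.3
```

```bash
python3 - <<'E'
from h import *
c=[.5977,.0673];p=np.radians(19.44);u=np.array([np.cos(p),np.sin(p)])
g=c+u*(-.192); to(*g,.080,19.44)
for z in(.12,.13,.14): print(onz(read_camera("scene"),133.5,162.4,z) if 0 else "",end="")
E
```

```text
t 4.7 cur [0.4896 0.1905 0.1323] yawx 20.75 | before turn [-0.1343  0.1492  0.0527] | turn 0.023 | after turn [-0.1309  0.1522  0.0527] F [-0.4  0.4  0. ] q [ 0.14  0.13  1.83 -0.    1.18  1.35]
```

Converted, 0.0304 m is 1.52, -0.0262 m is -1.31, 0.023 rad is 0.23.

Request:
jog_arm --pt "0 0 0 0.23 0.02" --pt "-1.31 1.52 0 0 0.02" --pt "-1.31 1.52 0 0 0.02" --pt "-1.31 1.52 0 0 0.02" --pt "-1.31 1.52 0 0 0.02"

```text
time: 5.2
ee_pos: [0.432, 0.0399, 0.1333]
ee_rot: [0.985, 0.173, -0.001, -0.0]
force: [0.2, -0.2, -0.4]
opening: 0.0242
gripper_force: 30.3
```

Request:
jog_arm --pt "-1.31 1.52 0 0 0.02" --pt "0 0 1.3 0 0.02" --pt "0 0 1.3 0 0.02" --pt "0 0 0 0 0.02"

```text
time: 5.6
ee_pos: [0.4153, 0.0041, 0.0786]
ee_rot: [0.985, 0.172, -0.004, -0.002]
force: [-1.6, -0.2, -1.5]
opening: 0.0241
gripper_force: 30.3
```

```bash
python3 - <<'E'
from h import *
to(0.4166,.0034,.055,19.44)
S,T=read_camera("scene"),read_camera("top")
np.save("pics/s2.npy",S,allow_pickle=True);np.save("pics/t2.npy",T,allow_pickle=True)
a=cv2.resize(S["frame"][130:240,180:300],None,fx=5,fy=5,interpolation=2)
cv2.imwrite("pics/i.png",a[:,:,::-1])
print(proj(S,[.5645,.0557,.09]),proj(T,[.5645,.0557,.09]))
E
```

```text
t 5.6 cur [0.4153 0.0041 0.0786] yawx 19.83 | before turn [0.0012 0.0012 0.0236] | turn 0.007 | after turn [0.0012 0.0012 0.0236] F [-1.6 -0.2 -1.5] q [-0.28 -0.07  2.16 -0.    1.06  0.94]
[248.07161741 180.56675244] [248.09847566 187.64062235]
```

View pics/i.png

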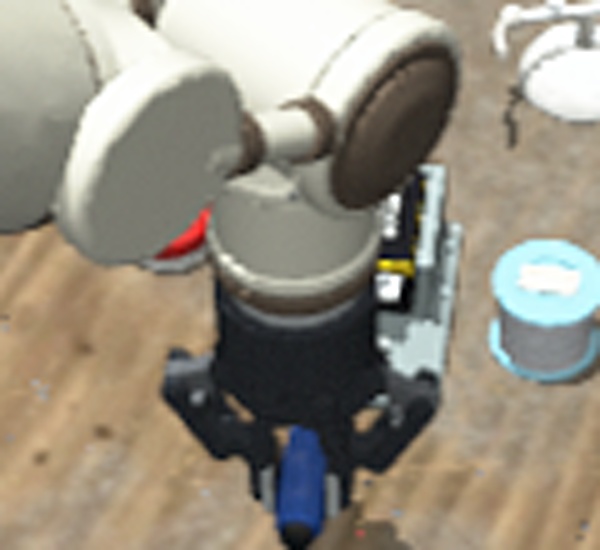

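The scene view is blocked by the arm, and only the handle shows, at about crop (300,490). I'll use the top view.

```bash
python3 - <<'E'
from h import *
T=np.load("pics/t2.npy",allow_pickle=True).item()
cv2.imwrite("pics/j.png",cv2.resize(T["frame"][150:240,200:300],None,fx=6,fy=6,interpolation=2)[:,:,::-1])
p=np.radians(19.44);u=np.array([np.cos(p),np.sin(p)]);n=np.array([.5506,.0507])
print(proj(T,[*n,.045]),proj(T,[*(n+u*.029),.048]))
E
```

```text
[249.44575164 193.65312606] [246.74162346 185.92315802]
```

View pics/j.png

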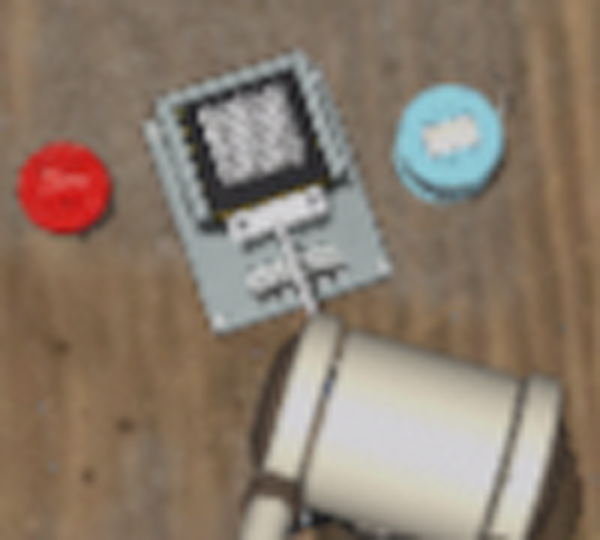

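```bash
cat >> h.py <<'E'
p=np.radians(19.44);U=np.array([np.cos(p),np.sin(p)]);V=np.array([-U[1],U[0]]);C=np.array([.5977,.0673])
def cr(w): w=np.asarray(w);return np.array([(w[:2]-C)@U,(w[:2]-C)@V,*w[2:]]).round(4)
E
python3 - <<'E'
from h import *
T=np.load("pics/t2.npy",allow_pickle=True).item()
f=lambda x,y,z:cr(onz(T,200+x/6-.4,150+y/6-.4,z))
print("tip",f(284,232,.08),f(284,232,.086),"shaft",f(314,308,.086),"horns",f(268,275,.055),f(325,252,.055),"lip corners",f(232,238,.048),f(328,203,.048), "tcp",cr(readout.sense()["ee_pos"]))
E
```

```text
tip [-0.0343  0.004   0.08  ] [-0.0353  0.0044  0.086 ] shaft [-0.0826  0.0028  0.086 ] horns [-0.0513  0.0199  0.055 ] [-0.0495 -0.0162  0.055 ] lip corners [-0.0224  0.0324  0.048 ] [-0.0213 -0.0283  0.048 ] tcp [-0.1902 -0.0003  0.082 ]
```

Converted, 0.016 m is 0.8, 0.015 m is 0.75, 0.02 rad is 0.2.

Request:
jog_arm --pt "0 0 0.8 0.2 0.02" --pt "0 0 0.75 0 0.02" --pt "0.6 0 0 0 0.02" --pt "0.6 0 0 0 0.02" --pt "0 0 0 0 0.02"

```text
time: 6.2
ee_pos: [0.4366, 0.0117, 0.0497]
ee_rot: [0.986, 0.164, -0.007, -0.001]
force: [-14.7, -4.7, 1.4]
opening: 0.0243
gripper_force: 29.4
```

Request:
jog_arm --pt "0.2 0 0 0 0.02" --pt "0.2 0 0 0 0.02" --pt "0 0 0 0 0.02" --grip_force 20

```text
time: 6.5
ee_pos: [0.4419, 0.0141, 0.0489]
ee_rot: [0.986, 0.164, -0.009, -0.001]
force: [-19.4, -5.6, 0.7]
opening: 0.024
gripper_force: 25.8
```

```bash
python3 -c "
from h import *
to(.5,.0,.05,19.44);print(cr(readout.sense()['ee_pos']))"
```

```text
t 6.5 cur [0.4419 0.0141 0.0489] yawx 18.87 | before turn [ 0.0504  0.0321 -0.0022] | turn -0.01 | after turn [ 0.0501  0.0326 -0.0022] F [-19.4  -5.6   0.7] q [-0.24  0.07  2.09 -0.01  1.    1.01]
[-0.1646  0.0017  0.0489]
```

Converted, -0.015 m is -0.75, 0.004 m is 0.2.

Request:
jog_arm --pt "0.05 0 -0.75 0 0.02" --pt "0.1 0 -0.75 0 0.02" --pt "0.2 0 -0.75 0 0.02" --grip_force 20

```text
time: 6.8
ee_pos: [0.4539, 0.0163, 0.0967]
ee_rot: [0.987, 0.163, -0.003, -0.0]
force: [-3.0, 0.1, -1.4]
opening: 0.0242
gripper_force: 23.8
```

```bash
python3 - <<'E'
from h import *
T=read_camera("top");print(cr(readout.sense()['ee_pos']))
cv2.imwrite("pics/k.png",cv2.resize(T["frame"][165:225,210:290],None,fx=8,fy=8,interpolation=2)[:,:,::-1])
E
```

```text
[-0.1507 -0.0014  0.0996]
```

View pics/k.png

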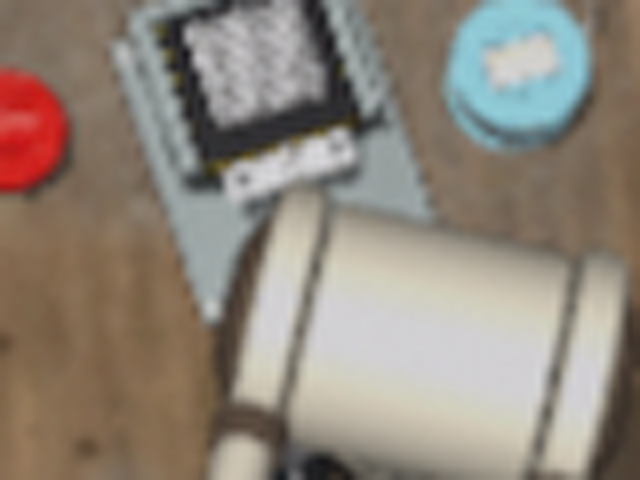

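Only the lip is clear in this picture: no shaft shows over the fins, and the tip is near the lip at about crop (293,160). I'll work out the tilt from the blue handle in the scene image, cast onto the driver's vertical plane.

```bash
cat >> h.py <<'E'
def tilt(S=None,verb=True):
    "blue handle seen in scene view, rays cut with the vertical plane through TCP along tool x"
    if S is None:S=read_camera("scene")
    s=readout.sense();R=Ro.from_quat(s["ee_rot"]).as_matrix();tcp=s["ee_pos"];x=R[:,0].copy();x[2]=0;x/=np.linalg.norm(x);n=np.array([-x[1],x[0],0])
    hsv=cv2.cvtColor(S["frame"],cv2.COLOR_RGB2HSV);m=cv2.inRange(hsv,(105,120,30),(125,255,255))
    q=proj(S,tcp).astype(int);w=np.zeros_like(m);w[max(q[1]-70,0):q[1]+70,max(q[0]-70,0):q[0]+70]=1;m*=w
    N,l,st,ce=cv2.connectedComponentsWithStats(m);i=1+np.argmax(st[1:,4]);P=np.argwhere(l==i)[:,::-1]
    vx,vy,x0,y0=cv2.fitLine(P.astype(np.float32),2,0,.01,.01).ravel()
    k=(P-[x0,y0])@[vx,vy];out=[]
    for t in(np.percentile(k,1),np.percentile(k,99)):
        o,d=ray(S,x0+t*vx,y0+t*vy);w=o+d*((tcp-o)@n)/(d@n);out.append([(w-tcp)@x,w[2]-tcp[2]])
    out=np.array(out);d=out[1]-out[0]
    print("px",st[i],"ends (along tool x, above tcp)",out.round(4).tolist(),"slope deg",np.degrees(np.arctan2(d[1],d[0])).round(1),"len",np.linalg.norm(d).round(4))
E
python3 - <<'E'
from h import *
S=np.load("pics/s2.npy",allow_pickle=True).item()
tilt(); print(cr(readout.sense()['ee_pos']))
# reference: earlier level picture, tcp then .0820
s=readout.sense(); print(proj(S,[.4153,.0041,.09]))
import h
class F:
    @staticmethod
    def sense(): return dict(ee_pos=np.array([.4153,.0041,.082]),ee_rot=np.array([.985,.172,-.004,-.002]))
h.readout=F; tilt(S)
E
```

```text
px [238 197  10  24 174] ends (along tool x, above tcp) [[-0.0246, 0.002], [0.0318, 0.0229]] slope deg 20.3 len 0.0601
[-0.1511 -0.0013  0.0988]
[239.89678615 227.64511534]
px [235 215  11  22 172] ends (along tool x, above tcp) [[-0.0147, -0.0064], [0.017, 0.0352]] slope deg 52.7 len 0.0523
```

```bash
python3 - <<'E'
from h import *
S=np.load("pics/s2.npy",allow_pickle=True).item()
def end(tcp,th,l):
    th=np.radians(th);return proj(S,tcp+np.array([*(-l*np.cos(th)*U),.0075+l*np.sin(th)])).round(1)
a=np.array([.4153,.0041,.082]);b=readout.sense()["ee_pos"]
print("level frame, obs (≈240,237)",end(a,0,.032),end(a,0,.037))
for th in(-20,-10,0,10,20,30):print(th,end(b,th,.032),end(b,th,.037))
E
```

```text
level frame, obs (≈240,237) [238.2 238.3] [237.9 240. ]
-20 [241.4 222.7] [241.2 224.6]
-10 [241.3 221.8] [241.1 223.6]
0 [241.2 220.7] [241.  222.3]
10 [241.2 219.2] [240.9 220.5]
20 [241.2 217.4] [241.  218.5]
30 [241.3 215.4] [241.1 216.2]
```

Converted, -0.045 m is -2.25, -0.04 m is -2, -0.14 rad is -1.4.

Request:
jog_arm --pt "-2 0 -0.5 0 0.02" --pt "-2.25 0 -0.5 0 0.02" --pt "0 0 0 -1.4 0.02" --pt "0 0 0 -1.4 0.02" --pt "0 0 0 -1.4 0.02" --grip_force 40

```text
time: 7.4
ee_pos: [0.3766, -0.0115, 0.1183]
ee_rot: [0.93, 0.367, 0.001, 0.001]
force: [-0.1, -0.0, -1.5]
opening: 0.0239
gripper_force: 42.3
```

Request:
jog_arm --pt "0 0 0 -1.4 0.02" --pt "0 0 0 -1.4 0.02" --pt "0 0 0 -1.4 0.02" --pt "0 0 0 -1.4 0.02" --pt "0 0 0 -1.4 0.02"

```text
time: 7.9
ee_pos: [0.3767, -0.0113, 0.118]
ee_rot: [0.748, 0.664, 0.001, 0.001]
force: [0.0, 0.4, -1.2]
opening: 0.0233
gripper_force: 42.3
```

```bash
python3 - <<'E'
from h import *
to(.4,.0,.05,19.44)
S,T=read_camera("scene"),read_camera("top")
np.save("pics/s3.npy",S,allow_pickle=True);np.save("pics/t3.npy",T,allow_pickle=True)
a=cv2.resize(S["frame"][150:250,170:270],None,fx=4,fy=4,interpolation=2)
b=cv2.resize(T["frame"][180:280,190:290],None,fx=4,fy=4,interpolation=2)
cv2.imwrite("pics/m.png",np.hstack([a,b])[:,:,::-1])
E
```

```text
t 7.9 cur [ 0.3767 -0.0113  0.118 ] yawx 83.23 | before turn [0.014  0.0216 0.068 ] | turn 1.113 | after turn [ 0.0256 -0.003   0.068 ] F [ 0.   0.4 -1.2] q [-0.35 -0.27  2.24  0.    1.17 -0.24]
```

View pics/m.png

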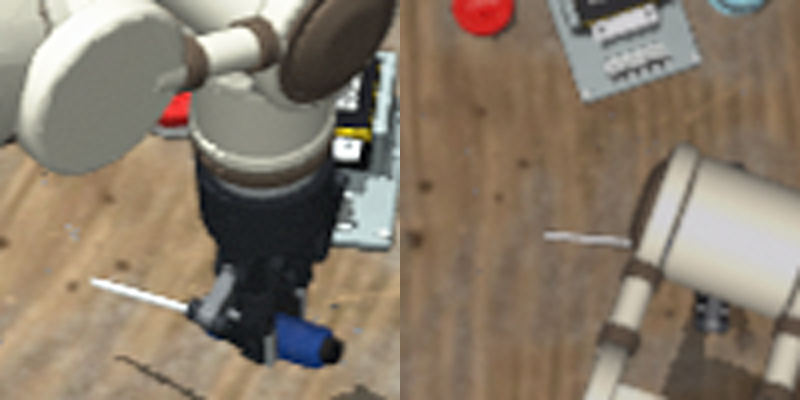

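```bash
python3 - <<'E'
from h import *
L=lambda n:np.load(f"pics/{n}.npy",allow_pickle=True).item()
S,T=L("s3"),L("t3");tcp=np.array([.3767,-.0113,.118]);a=np.radians(83.23);x=np.array([np.cos(a),np.sin(a),0]);n=np.array([-x[1],x[0],0])
w,e=two(S,(192.6,220.1),T,(225.9,238.6));d=w-tcp;print("tip",w.round(4),e.round(4),"along",(d@x).round(4),"lat",(d@n).round(4),"dz",d[2].round(4))
for q in((192.6,220.1),(254.6,237.6),(215.6,226.6),(241,233)):
    o,r=ray(S,*q);w=o+r*((tcp-o)@n)/(r@n);d=w-tcp;print(q,"along",(d@x).round(4),"dz",d[2].round(4))
E
```

```text
tip [0.3916 0.13   0.0759] 0.0025 along 0.1421 lat 0.0019 dz -0.0421
(192.6, 220.1) along 0.1422 dz -0.044
(254.6, 237.6) along -0.0474 dz 0.0259
(215.6, 226.6) along 0.0672 dz -0.0164
(241, 233) along -0.0092 dz 0.015
```

The driver is now tilted about 20° tip down (tip at scene crop (92,282), cap at (340,352)). Pressing against the face works, so I'll go back and do another 12° or so.

The rows are not in the units I measure in: shifts go in units of 20 mm and turns go in units of 0.1 rad. I convert before sending: 0.14 rad is 1.4.

Request:
jog_arm --pt "0 0 0 1.4 0.02" --pt "0 0 0 1.4 0.02" --pt "0 0 0 1.4 0.02" --pt "0 0 0 1.4 0.02" --pt "0 0 0 1.4 0.02" --grip_force 40

```text
time: 8.5
ee_pos: [0.3762, -0.0113, 0.1174]
ee_rot: [0.933, 0.36, 0.001, 0.001]
force: [0.6, 0.2, -0.3]
opening: 0.0233
gripper_force: 42.3
```

Request:
jog_arm --pt "0 0 0 1.4 0.02" --pt "0 0 0 1.4 0.02" --pt "0 0 0 1.37 0.02" --pt "0 0 0 0 0.02"

```text
time: 8.9
ee_pos: [0.3761, -0.0113, 0.1172]
ee_rot: [0.987, 0.162, 0.001, 0.0]
force: [0.7, 0.3, -0.7]
opening: 0.0235
gripper_force: 42.3
```

```bash
python3 - <<'E'
from h import *
w=C+U*(-.165)+V*.0005; to(*w,.100,19.2)
E
```

```text
t 8.9 cur [ 0.3761 -0.0113  0.1172] yawx 18.65 | before turn [ 0.07   -0.0019  0.0173] | turn -0.01 | after turn [ 0.0701 -0.0012  0.0173] F [ 0.7  0.3 -0.7] q [-0.35 -0.27  2.24 -0.    1.17  0.89]
```

Request:
jog_arm --pt "1.75 -0.05 0 -0.1 0.02" --pt "1.75 0 0 0 0.02" --pt "0 0 0.85 0 0.02" --pt "0.7 0 0 0 0.02" --pt "0 0 0 0 0.02" --grip_force 40

```text
time: 9.4
ee_pos: [0.4546, 0.0175, 0.0991]
ee_rot: [0.986, 0.169, -0.001, -0.0]
force: [-1.6, -1.0, -0.8]
opening: 0.0237
gripper_force: 42.2
```

Request:
jog_arm --pt "0.2 0 0 0 0.02" --pt "0.15 0 0 0 0.02" --pt "0 0 0 0 0.02" --grip_force 25

```text
time: 9.7
ee_pos: [0.4553, 0.0182, 0.098]
ee_rot: [0.986, 0.169, -0.008, 0.0]
force: [-20.1, -8.4, 8.3]
opening: 0.0233
gripper_force: 42.8
```

```bash
python3 -c "
from h import *
print(cr(readout.sense()['ee_pos']))"
```

```text
[-0.1506  0.0011  0.098 ]
```

Converted, -0.014 m is -0.7, 0.006 m is 0.3.

Request:
jog_arm --pt "0.25 0 -0.7 0 0.02" --pt "0.3 0 -0.7 0 0.02" --grip_force 25

```text
time: 9.9
ee_pos: [0.4694, 0.0231, 0.1269]
ee_rot: [0.986, 0.168, -0.002, -0.001]
force: [-0.9, 0.0, -1.1]
opening: 0.024
gripper_force: 39.9
```

Request:
jog_arm --pt "0.05 0 -0.2 0 0.02" --pt "-1.5 0 -0.5 0 0.02" --pt "0 0 0 -1.4 0.02" --pt "0 0 0 -1.4 0.02" --pt "0 0 0 -1.4 0.02" --grip_force 40

```text
time: 10.4
ee_pos: [0.4448, 0.0133, 0.142]
ee_rot: [0.928, 0.373, 0.001, 0.001]
force: [-0.2, 0.3, -1.3]
opening: 0.0234
gripper_force: 39.3
```

```bash
python3 -c "
from h import *
print(cr(readout.sense()['ee_pos']))"
```

```text
[-0.1621  0.      0.142 ]
```

Converted, -0.14 rad is -1.4.

Request:
jog_arm --pt "0 0 0 -1.4 0.02" --pt "0 0 0 -1.4 0.02" --pt "0 0 0 -1.4 0.02" --pt "0 0 0 -1.4 0.02" --pt "0 0 0 -1.4 0.02"

```text
time: 10.9
ee_pos: [0.4449, 0.0134, 0.1419]
ee_rot: [0.744, 0.668, 0.001, 0.001]
force: [-0.3, 0.3, -0.9]
opening: 0.0235
gripper_force: 39.3
```

```bash
cat >> h.py <<'E'
def meas(S,T,tcp,yaw,show=True):
    x=np.array([np.cos(yaw),np.sin(yaw),0]);n=np.array([-x[1],x[0],0]);px=[]
    for c in(S,T):
        hsv=cv2.cvtColor(c["frame"],cv2.COLOR_RGB2HSV);m=cv2.inRange(hsv,(0,0,165),(179,55,255))
        g=[proj(c,tcp+x*a+[0,0,h]) for a in(.05,.17) for h in(.02,-.12)]
        w=np.zeros_like(m);cv2.fillConvexPoly(w,cv2.convexHull(np.array(g).astype(np.int32)),255);m&=cv2.dilate(w,np.ones((7,7)))
        N,l,st,ce=cv2.connectedComponentsWithStats(m,connectivity=8)
        best=None
        for i in range(1,N):
            if st[i,4]<8: continue
            P=np.argwhere(l==i)[:,::-1].astype(np.float32);(_,wh,_)=cv2.minAreaRect(P)
            if best is None or max(wh)>best[0]: best=(max(wh),min(wh),P)
        P=best[2];q=P[np.argsort((P-proj(c,tcp))@(proj(c,tcp+x*.15)-proj(c,tcp)))[-2:]].mean(0);px.append(q)
        print("shaft px len,w",best[:2],"tip",q)
    w,e=two(S,px[0],T,px[1]);d=w-tcp;print("tip",w.round(4),"gap",e.round(4),"along",(d@x).round(4),"lat",(d@n).round(4),"dz",d[2].round(4),"slope from tip:",np.degrees(np.arctan2(.0087-d[2],d@x)).round(1))
    o,r=ray(S,*px[0]);w=o+r*((tcp-o)@n)/(r@n);d=w-tcp;print("scene+plane along",(d@x).round(4),"dz",d[2].round(4),"slope",np.degrees(np.arctan2(.0087-d[2],d@x)).round(1))
E
python3 - <<'E'
from h import *
L=lambda n:np.load(f"pics/{n}.npy",allow_pickle=True).item()
meas(L("s3"),L("t3"),np.array([.3767,-.0113,.118]),np.radians(83.23))
S,T=read_camera("scene"),read_camera("top");np.save("pics/s4.npy",S,allow_pickle=True);np.save("pics/t4.npy",T,allow_pickle=True)
s=readout.sense();R=Ro.from_quat(s["ee_rot"]).as_matrix();print(s["ee_pos"])
meas(S,T,s["ee_pos"],np.arctan2(R[1,0],R[0,0]))
E
```

```text
shaft px len,w (24.929765701293945, 3.745316982269287) tip [192.5 219.5]
shaft px len,w (15.0, 1.0) tip [227.5 238. ]
tip [0.3917 0.1266 0.081 ] gap 0.0031 along 0.1387 lat 0.0013 dz -0.037 slope from tip: 18.2
scene+plane along 0.1422 dz -0.0414 slope 19.4
[0.44472227 0.01343051 0.14181187]
shaft px len,w (23.0, 2.0) tip [203.  202.5]
shaft px len,w (9.0, 0.0) tip [227.5 219. ]
tip [0.4548 0.1294 0.0788] gap 0.0083 along 0.1164 lat 0.003 dz -0.063 slope from tip: 31.6
scene+plane along 0.1247 dz -0.0728 slope 33.2
```

The tilt is now about 33° tip down and the grip-to-tip length still checks (0.149 m). I'll turn back and line up above the notch.

Converted, 0.14 rad is 1.4.

Request:
jog_arm --pt "0 0 0 1.4 0.02" --pt "0 0 0 1.4 0.02" --pt "0 0 0 1.4 0.02" --pt "0 0 0 1.4 0.02" --pt "0 0 0 1.4 0.02" --grip_force 40

```text
time: 11.5
ee_pos: [0.4446, 0.0135, 0.1417]
ee_rot: [0.931, 0.366, 0.001, 0.0]
force: [-0.2, -0.1, -0.5]
opening: 0.0236
gripper_force: 39.3
```

Request:
jog_arm --pt "0 0 0 1.4 0.02" --pt "0 0 0 1.4 0.02" --pt "0 0 0 1.48 0.02" --pt "0 0 0 0 0.02"

```text
time: 11.9
ee_pos: [0.4446, 0.0135, 0.1417]
ee_rot: [0.987, 0.163, 0.001, 0.0]
force: [0.3, 0.5, -1.0]
opening: 0.0234
gripper_force: 39.3
```

```bash
python3 - <<'E'
from h import *
w=C+U*(-.178)+V*.0005; to(*w,.1265,19.2)
T=read_camera("top");np.save("pics/t5.npy",T,allow_pickle=True)
E
```

```text
t 11.9 cur [0.4446 0.0135 0.1417] yawx 18.71 | before turn [-0.0157 -0.0001  0.0152] | turn -0.009 | after turn [-0.0157 -0.0002  0.0152] F [ 0.3  0.5 -1. ] q [-0.24 -0.1   2.04  0.    1.19  1.  ]
```

Converted, -0.016 m is -0.8, 0.015 m is 0.75, -0.009 rad is -0.09.

Request:
jog_arm --pt "-0.8 0 0 -0.09 0.02" --pt "0 0 0.75 0 0.02" --pt "0 0 0 0 0.02" --grip_force 60

```text
time: 12.25
ee_pos: [0.4278, 0.0086, 0.1251]
ee_rot: [0.986, 0.169, -0.001, -0.001]
force: [-1.4, -0.1, -1.1]
opening: 0.0229
gripper_force: 61.7
```

Request:
jog_arm --pt "0.63 0 0.41 0 0.02" --pt "0.63 0 0.41 0 0.02" --pt "0 0 0 0 0.02"

```text
time: 12.55
ee_pos: [0.4534, 0.017, 0.1098]
ee_rot: [0.986, 0.169, -0.0, -0.0]
force: [-0.1, -0.0, -0.3]
opening: 0.0229
gripper_force: 61.8
```

```bash
python3 -c "
from h import *
s=readout.sense();print(cr(s['ee_pos']),s['force'],s['ft_torque'])"
```

```text
[-0.1528  0.0006  0.1098] [-0.07668356 -0.03734865 -0.33293509] [-0.01051433  0.03882009  0.0046618 ]
```

Converted, 0.0126 m is 0.63, 0.0082 m is 0.41.

Request:
jog_arm --pt "0.63 0 0.41 0 0.02" --pt "0 0 0 0 0.02"

```text
time: 12.75
ee_pos: [0.4649, 0.0211, 0.1018]
ee_rot: [0.986, 0.169, -0.0, -0.0]
force: [-0.5, -0.3, -0.2]
opening: 0.0227
gripper_force: 61.7
```

```bash
python3 - <<'E'
from h import *
s=readout.sense();print(cr(s['ee_pos']),s['force'],s['ft_torque'])
T=read_camera("top");S=read_camera("scene")
a=cv2.resize(T["frame"][165:215,215:275],None,fx=6,fy=6,interpolation=2);b=cv2.resize(S["frame"][160:210,215:275],None,fx=6,fy=6,interpolation=2)
cv2.imwrite("pics/n.png",np.hstack([a,b])[:,:,::-1])
E
```

```text
[-0.1407  0.0006  0.1018] [-0.5223193  -0.30656274 -0.20340446] [-0.00020686  0.02016318  0.02863687]
```

The tip went in without contact. Now I'll lever down along the arc about the bridge.

Converted, 0.0075 m is 0.375, 0.008 m is 0.4.

Request:
jog_arm --pt "-0.2 0 0.375 0 0.02" --pt "-0.25 0 0.375 0 0.02" --pt "-0.15 0 0.4 0 0.02" --pt "-0.15 0 0.4 0 0.02" --pt "0 0 0 0 0.02" --grip_force 30

```text
time: 13.35
ee_pos: [0.4499, 0.0159, 0.0699]
ee_rot: [0.986, 0.168, -0.0, -0.0]
force: [-0.0, 0.4, 4.0]
opening: 0.023
gripper_force: 64.2
```

```bash
python3 -c "
from h import *
s=readout.sense();print(cr(s['ee_pos']),s['force'],s['ft_torque'])"
```

```text
[-0.1565  0.0007  0.0699] [-0.047325    0.40118197  4.03051542] [ 0.14397119 -0.48507154 -0.04322129]
```

Request:
jog_arm --pt "-0.1 0 0.4 0 0.02" --pt "-0.1 0 0.45 0 0.02" --pt "-0.05 0 0.45 0 0.02" --pt "-0.05 0 0.4 0 0.02" --pt "0 0 0 0 0.02"

```text
time: 13.85
ee_pos: [0.4449, 0.0134, 0.0371]
ee_rot: [0.986, 0.169, -0.0, 0.0]
force: [-3.7, -1.6, 11.7]
opening: 0.0228
gripper_force: 68.3
```

```bash
python3 -c "
from h import *
s=readout.sense();print(cr(s['ee_pos']),s['force'],s['ft_torque'])
T=read_camera('top');S=read_camera('scene')"
```

```text
[-0.162   0.      0.0371] [-3.72115588 -1.57398777 11.71332382] [-0.20729272  0.18711451 -0.0341516 ]
```

Converted, 0.005 m is 0.25, 0.004 m is 0.2.

Request:
jog_arm --pt "0 0 0.25 0 0.02" --pt "0 0 0.2 0 0.02" --pt "0 0 0 0 0.02"

```text
time: 14.25
ee_pos: [0.445, 0.0133, 0.0287]
ee_rot: [0.986, 0.169, -0.001, 0.0]
force: [-5.5, -1.2, 15.2]
opening: 0.0233
gripper_force: 69.7
```

```bash
python3 -c "
from h import *
s=readout.sense();print(cr(s['ee_pos']),s['force'],s['ft_torque'])
T=read_camera('top');S=read_camera('scene')
np.save('pics/s6.npy',S,allow_pickle=True);np.save('pics/t6.npy',T,allow_pickle=True)"
```

```text
[-1.62e-01 -1.00e-04  2.87e-02] [-5.52922149 -1.17469773 15.18275567] [-0.28542537  0.41446204 -0.08551053]
```

```bash
python3 - <<'E'
from h import *
L=lambda n:np.load(f"pics/{n}.npy",allow_pickle=True).item()
for n in("scene0","s2","s3","s6","top0","t6"):
    c=L(n);hsv=cv2.cvtColor(c["frame"],cv2.COLOR_RGB2HSV);m=cv2.inRange(hsv,(20,130,120),(34,255,255))
    q=proj(c,[*C,.05]).astype(int);w=np.zeros_like(m);w[q[1]-30:q[1]+30,q[0]-30:q[0]+30]=255;m&=w
    P=np.argwhere(m)
    print(n,len(P),{int(x):(int(P[P[:,1]==x,0].min()),int(P[P[:,1]==x,0].max())) for x in np.unique(P[:,1])})
a=np.array([*(C+U*-.005+V*-.033),.05]);S=L("scene0");print(proj(S,a),proj(S,a+[0,0,.01]))
E
```

```text
scene0 51 {237: (180, 181), 238: (180, 181), 239: (180, 181), 240: (181, 182), 241: (181, 182), 242: (181, 182), 243: (181, 182), 244: (181, 182), 245: (181, 182), 246: (181, 182), 247: (181, 182), 248: (181, 182), 249: (181, 182), 250: (181, 182), 251: (182, 183), 252: (182, 183), 253: (182, 183), 254: (182, 183), 255: (182, 183), 256: (182, 183), 257: (182, 183), 258: (182, 183), 259: (182, 183), 260: (182, 183), 261: (182, 184)}
s2 14 {255: (182, 182), 256: (182, 183), 257: (182, 183), 258: (182, 183), 259: (182, 183), 260: (182, 183), 261: (182, 184)}
s3 17 {254: (182, 183), 255: (182, 183), 256: (182, 183), 257: (182, 183), 258: (182, 183), 259: (182, 183), 260: (182, 183), 261: (182, 184)}
s6 10 {258: (181, 182), 259: (181, 182), 260: (181, 182), 261: (181, 182), 262: (181, 182)}
top0 0 {}
t6 0 {}
[261.22950635 182.98319562] [261.2634952  180.63317518]
```

```bash
cat >> h.py <<'E'
def yel(c,cols=(258,262)):
    f=c["frame"].astype(float)[172:192,cols[0]:cols[1]];y=np.clip(np.minimum(f[...,0],f[...,1])-f[...,2]-40,0,None)
    r=np.arange(172,192)[:,None];return ((y*r).sum(0)/y.sum(0)).round(2), y.sum(0).round()
E
python3 - <<'E'
from h import *
L=lambda n:np.load(f"pics/{n}.npy",allow_pickle=True).item()
for n in("scene0","s2","s3","s4","s6"):print(n,*yel(L(n)))
c=L("scene0")
for h in(0,.008,.012):print(h,proj(c,[*(C+U*-.005+V*-.033),.053+h]))
E
```

```text
scene0 [182.55 182.69 182.76 182.94] [182. 163. 201. 203.]
s2 [182.57 182.68 182.76 182.94] [191. 177. 209. 215.]
s3 [182.55 182.69 182.78 182.94] [184. 170. 205. 208.]
s4 [182.57 182.7  182.77 182.95] [189. 174. 206. 216.]
s6 [181.44 181.41 181.49 181.67] [206. 274. 257. 205.]
0 [261.2396617  182.28104509]
0.008 [261.26691582 180.39667039]
0.012 [261.28063816 179.44789508]
```

```bash
python3 - <<'E'
from h import *
L=lambda n:np.load(f"pics/{n}.npy",allow_pickle=True).item()
a=cv2.resize(L("t6")["frame"][165:225,212:278],None,fx=6,fy=6,interpolation=2);b=cv2.resize(L("s6")["frame"][165:245,205:271],None,fx=6,fy=6,interpolation=2)
a=np.pad(a,((0,120),(0,0),(0,0)));cv2.imwrite("pics/o.png",np.hstack([a,b])[:,:,::-1])
print(proj(L("s6"),[.445,.0133,.0287]))
E
```

```text
[242.51686064 231.74684296]
```

View pics/o.png

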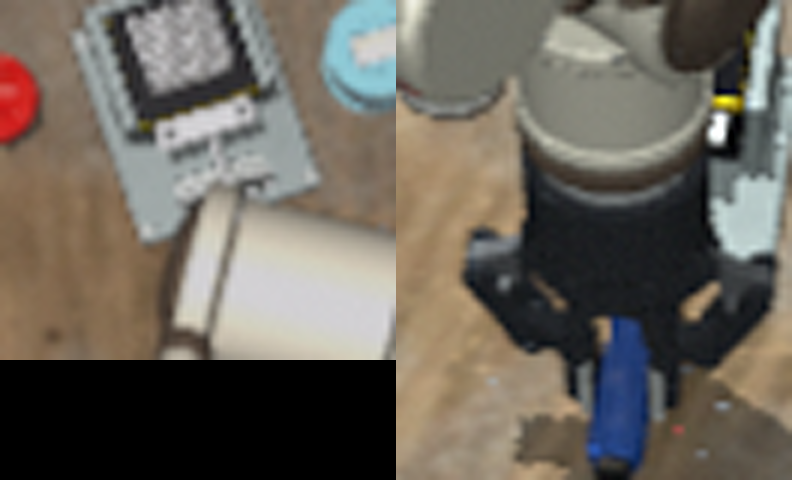

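The top half shows the shaft through the notch and under the lip. The scene half shows the handle cap at scene pixel (241,243). I'll work out the slope from the cap row.

```bash
python3 - <<'E'
from h import *
L=lambda n:np.load(f"pics/{n}.npy",allow_pickle=True).item()
S=L("s6");b=np.array([.445,.0133,.0287]);bar=np.array([*(C-.05*U),.0485])
for off in(.0087,.02,.03):
  for l in(.043,):
    g=b+[0,0,off];d=bar-g;d/=np.linalg.norm(d)
    print(off,"slope",np.degrees(np.arcsin(-d[2])).round(1),"end px",proj(S,g-d*l).round(1),"shoulder px",proj(S,g+d*.046).round(1))
E
```

```text
0.0087 slope -5.7 end px [240.3 244.3] shoulder px [244.6 215. ]
0.02 slope 0.1 end px [240.2 241. ] shoulder px [244.6 213.4]
0.03 slope 5.2 end px [240.  237.8] shoulder px [244.5 212.1]
```

Request:
jog_arm --pt "0.1 0 0.25 0 0.02" --pt "0.05 0 0.2 0 0.02" --pt "0 0 0 0 0.02"

```text
time: 14.65
ee_pos: [0.4461, 0.0142, 0.0189]
ee_rot: [0.986, 0.169, -0.003, 0.0]
force: [-9.0, -5.3, 17.0]
opening: 0.0227
gripper_force: 71.2
```

```bash
python3 -c "
from h import *
s=readout.sense();print(cr(s['ee_pos']),s['force'],s['ft_torque'])
S=read_camera('scene');print(*yel(S));np.save('pics/s7.npy',S,allow_pickle=True)"
```

```text
[-0.1607  0.0004  0.0189] [-9.02831731 -5.25256135 17.0220049 ] [-0.63913097  1.02304007 -0.1731175 ]
[180.52 180.57 180.73 181.19] [148. 212. 204. 149.]
```

Request:
jog_arm --pt "0 0 0.2 0 0.02" --pt "0 0 0.15 0 0.02" --pt "0 0 0 0 0.02"

```text
time: 15.0
ee_pos: [0.447, 0.0143, 0.0125]
ee_rot: [0.986, 0.169, -0.002, 0.0]
force: [-7.8, -3.8, 17.3]
opening: 0.0225
gripper_force: 72.3
```

```bash
python3 -c "
from h import *
s=readout.sense();print(cr(s['ee_pos']),s['force'],s['ft_torque'])
S=read_camera('scene');print(*yel(S))"
```

```text
[-1.598e-01  1.000e-04  1.250e-02] [-7.77516784 -3.79043868 17.2996996 ] [-0.4547685   0.75354352 -0.04502034]
[180.6  180.55 180.52 180.55] [ 77. 155. 195. 215.]
```

Converted, 0.004 m is 0.2.

Request:
jog_arm --pt "0 0 0.2 0 0.02" --pt "0 0 0 0 0.02"

```text
time: 15.25
ee_pos: [0.4475, 0.0141, 0.0103]
ee_rot: [0.986, 0.169, -0.002, 0.0]
force: [-15.4, -3.6, 36.1]
opening: 0.0231
gripper_force: 75.4
```

```bash
python3 -c "
from h import *
s=readout.sense();print(cr(s['ee_pos']),s['force'],s['ft_torque'])
S=read_camera('scene');print(*yel(S,(258,266)))"
```

```text
[-0.1594 -0.0002  0.0103] [-15.40133485  -3.64459753  36.14527512] [-0.28361907  2.08727276 -0.04500862]
[181.   180.57 180.53 180.7  180.43    nan    nan    nan] [ 24.  79. 161. 220. 133.   0.   0.   0.]h.py:57: RuntimeWarning: invalid value encountered in divide
  r=np.arange(172,192)[:,None];return ((y*r).sum(0)/y.sum(0)).round(2), y.sum(0).round()
```

Converted, -0.004 m is -0.2, -0.008 m is -0.4.

Request:
jog_arm --pt "0 0 -0.2 0 0.02" --pt "0 0 0 0 0.02" --pt "-0.4 0 0 0 0.02" --pt "-0.4 0 0 0 0.02" --pt "0 0 0 0 0.02" --grip_force 40

```text
time: 15.8
ee_pos: [0.4298, 0.0099, 0.0106]
ee_rot: [0.986, 0.169, -0.002, -0.001]
force: [-1.9, -0.5, 1.2]
opening: 0.0228
gripper_force: 71.0
```

```bash
python3 -c "
from h import *
s=readout.sense();print(cr(s['ee_pos']),s['force'],s['ft_torque'])
S=read_camera('scene');print(*yel(S,(257,263)))"
```

```text
[-0.1774  0.0018  0.0106] [-1.94988999 -0.5318269   1.15254037] [-0.04789585  0.22436679 -0.0110129 ]
[nan nan nan nan nan nan] [0. 0. 0. 0. 0. 0.]h.py:57: RuntimeWarning: invalid value encountered in divide
  r=np.arange(172,192)[:,None];return ((y*r).sum(0)/y.sum(0)).round(2), y.sum(0).round()
```

Converted, -0.025 m is -1.25, -0.02 m is -1.

Request:
jog_arm --pt "-1 0 0 0 0.02" --pt "-1.25 0 -0.1 0 0.02" --pt "-1.25 0 -0.2 0 0.02" --pt "-1.25 0 -0.2 0 0.02" --pt "0 0 0 0 0.02" --grip_force 40

```text
time: 16.35
ee_pos: [0.3403, -0.0216, 0.021]
ee_rot: [0.986, 0.168, -0.001, -0.001]
force: [1.1, 0.2, -0.4]
opening: 0.0227
gripper_force: 70.9
```

```bash
python3 - <<'E'
from h import *
s=readout.sense();print(cr(s['ee_pos']),s['ee_pos'],s['force'])
S=read_camera("scene");T=read_camera("top");np.save("pics/s8.npy",S,allow_pickle=True);np.save("pics/t8.npy",T,allow_pickle=True)
S0=np.load("pics/scene0.npy",allow_pickle=True).item()
print(yel(S0,(236,263)));print(yel(S,(236,263)))
E
```

```text
[-0.2723  0.0018  0.021 ] [ 0.34029077 -0.02164555  0.02095819] [ 1.07718291  0.18118508 -0.41561215]
(array([   nan, 180.68, 180.71, 180.83, 181.3 , 181.44, 181.54, 181.53,
       181.49, 181.45, 181.45, 181.58, 181.61, 181.73, 181.95, 182.28,
       182.43, 182.53, 182.53, 182.48, 182.44, 182.44, 182.55, 182.69,
       182.76, 182.94, 183.04]), array([  0., 160., 241., 236., 149., 135., 177., 210., 192., 234., 229.,
       182., 201., 187., 186., 148., 126., 180., 211., 199., 244., 246.,
       182., 163., 201., 203., 109.]))
(array([   nan,    nan,    nan,    nan,    nan,    nan,    nan,    nan,
          nan,    nan,    nan,    nan,    nan,    nan, 179.  , 179.07,
       179.41, 179.42, 179.46, 179.58, 179.62, 179.93, 180.17, 180.42,
       180.53, 180.71, 180.43]), array([  0.,   0.,   0.,   0.,   0.,   0.,   0.,   0.,   0.,   0.,   0.,
         0.,   0.,   0.,  38., 103., 235., 284., 243., 209., 242., 198.,
       168., 133., 177., 249., 154.]))h.py:57: RuntimeWarning: invalid value encountered in divide
  r=np.arange(172,192)[:,None];return ((y*r).sum(0)/y.sum(0)).round(2), y.sum(0).round()
```

The band moved about 3.0 px, roughly 12 mm of rise, so it's clear of the walls. Now I'll lay the driver down.

Converted, 0.005 m is 0.25, 0.003 m is 0.15.

Request:
jog_arm --pt "0 0 0.25 0 0.02" --pt "0 0 0.15 0 0.02" --pt "0 0 0 0 0.02" --grip_force 20

```text
time: 16.75
ee_pos: [0.3428, -0.0216, 0.0131]
ee_rot: [0.986, 0.169, -0.001, -0.001]
force: [-0.1, -0.3, -0.7]
opening: 0.023
gripper_force: 70.9
```

Request:
jog_arm --pt "0 0 0.15 0 0.02" --pt "0 0 0 0 0.02"

```text
time: 16.95
ee_pos: [0.3429, -0.0218, 0.0104]
ee_rot: [0.986, 0.169, -0.0, -0.0]
force: [-0.6, -0.2, 0.1]
opening: 0.0226
gripper_force: 70.9
```

Converted, 0.003 m is 0.15.

Request:
jog_arm --pt "0 0 0.15 0 0.02" --pt "0 0 0 0 0.02"

```text
time: 17.15
ee_pos: [0.3437, -0.0218, 0.0088]
ee_rot: [0.986, 0.168, -0.0, -0.001]
force: [-3.0, 3.9, 15.6]
opening: 0.0228
gripper_force: 72.9
```

Request:
jog_arm --pt "0 0 0.1 0 0.02" --pt "0 0 0 0 0.02"

```text
time: 17.35
ee_pos: [0.3448, -0.0217, 0.0075]
ee_rot: [0.986, 0.168, 0.001, -0.001]
force: [-1.3, 7.5, 19.1]
opening: 0.0229
gripper_force: 73.7
```

Converted, -0.003 m is -0.15.

Request:
jog_arm --pt "0 0 -0.15 0 0.03" --pt "0 0 0 0 0.04" --pt "0 0 0 0 0.06" --pt "0 0 0 0 0.08" --pt "0 0 0 0 0.08"

```text
time: 17.85
ee_pos: [0.3428, -0.0219, 0.0086]
ee_rot: [0.986, 0.169, -0.0, -0.0]
force: [-0.5, -0.2, -0.3]
opening: 0.0794
gripper_force: 0.0
```

Request:
jog_arm --pt "0 0 -1 0 0.08" --pt "0 0 -2 0 0.08" --pt "0 0 -2.5 0 0.08" --pt "0 0 -2.5 0 0.08" --pt "-1.5 0 0 0 0.08"

```text
time: 18.35
ee_pos: [0.3197, -0.0339, 0.1764]
ee_rot: [0.985, 0.17, 0.006, 0.004]
force: [-0.8, -1.2, 0.4]
opening: 0.08
gripper_force: 0.0
```

Request:
jog_arm --pt "0 2.5 0 0 0.08" --pt "0 2.5 0 0 0.08" --pt "0 2.5 0 0 0.08" --pt "0 2.5 0 0 0.08" --pt "0 2.5 0 0 0.08"

```text
time: 18.85
ee_pos: [0.398, -0.2698, 0.1684]
ee_rot: [0.986, 0.168, -0.0, -0.0]
force: [0.1, -0.0, 0.9]
opening: 0.0799
gripper_force: 0.0
```

```bash
python3 - <<'E'
from h import *
S=read_camera("scene");T=read_camera("top");T0=np.load("pics/top0.npy",allow_pickle=True).item();S0=np.load("pics/scene0.npy",allow_pickle=True).item()
np.save("pics/s9.npy",S,allow_pickle=True);np.save("pics/t9.npy",T,allow_pickle=True)
y0,n0=yel(S0,(237,263));y,n=yel(S,(237,263));print((y0-y).round(1),n)
for nm,c in(("scene",S),("top",T)):
    m=cv2.inRange(cv2.cvtColor(c["frame"],cv2.COLOR_RGB2HSV),(105,120,50),(125,255,255))
    N,l,st,ce=cv2.connectedComponentsWithStats(m)
    for i in range(1,N):
        if st[i,4]>60 and 150<ce[i][0]<330 and ce[i][1]>170:print(nm,st[i],ce[i].round(1),onz(c,*ce[i],.0135).round(3),cr(onz(c,*ce[i],.0135)))
def cen(c,lo,hi,box):
    m=cv2.inRange(cv2.cvtColor(c["frame"],cv2.COLOR_RGB2HSV),lo,hi);x,y,X,Y=box;P=np.argwhere(m[y:Y,x:X]);return (len(P),(P.mean(0)+[y,x]).round(2) if len(P) else None)
for nm,lo,hi,b in(("tin",(0,150,80),(8,255,255),(200,170,222,192)),("reel",(85,40,120),(105,255,255),(262,160,290,185)),("tape",(0,0,0),(179,255,50),(155,150,182,178)),("cutter",(105,140,60),(125,255,255),(330,215,362,250))):
    print(nm,cen(T0,lo,hi,b),cen(T,lo,hi,b))
E
```

```text
[nan nan nan nan nan nan nan nan nan nan nan nan nan nan nan nan nan nan
 nan nan nan nan nan nan nan nan] [0. 0. 0. 0. 0. 0. 0. 0. 0. 0. 0. 0. 0. 0. 0. 0. 0. 0. 0. 0. 0. 0. 0. 0.
 0. 0.]
scene [232 250  12  33 266] [237.7 266.3] [ 0.354 -0.019  0.014] [-2.584e-01 -1.000e-04  1.350e-02]
scene [293 312  66  24 495] [323.8 324.4] [ 0.303 -0.27   0.014] [-0.3897 -0.2198  0.0135]
top [262 238  13  25 145] [268.4 250.2] [ 0.352 -0.017  0.014] [-0.2596  0.0021  0.0135]
tin (184, array([181.01, 210.15])) (185, array([181.04, 210.17]))
reel (223, array([173.3 , 274.08])) (221, array([173.18, 274.06]))
tape (92, array([164.32, 168.22])) (94, array([164.3 , 168.05]))
cutter (139, array([231.54, 346.78])) (54, array([227.07, 343.72]))h.py:57: RuntimeWarning: invalid value encountered in divide
  r=np.arange(172,192)[:,None];return ((y*r).sum(0)/y.sum(0)).round(2), y.sum(0).round()
```

Converted, -0.045 m is -2.25, -0.015 m is -0.75.

Request:
jog_arm --pt "0 -2.25 -0.75 0 0.08" --pt "0 -2.25 -0.75 0 0.08" --pt "0 -2.25 -0.75 0 0.08" --pt "0 -2.25 -0.75 0 0.08" --pt "0 -2.25 0 0 0.08"

```text
time: 19.45
ee_pos: [0.3228, -0.0542, 0.2304]
ee_rot: [0.986, 0.168, 0.001, 0.001]
force: [1.0, 0.1, 0.9]
opening: 0.0797
gripper_force: 0.0
```

Request:
jog_arm --pt "0 -2.5 0 0 0.08" --pt "0 -2.5 0 0 0.08" --pt "0 -2.5 0 0 0.08" --pt "0 -2.5 0 0 0.08" --pt "0 -2.5 0 0 0.08"

```text
time: 19.95
ee_pos: [0.2387, 0.1814, 0.2288]
ee_rot: [0.986, 0.168, 0.001, -0.0]
force: [2.0, -0.7, 0.3]
opening: 0.0801
gripper_force: 0.0
```

Request:
jog_arm --pt "0 -2.5 0 0 0.08" --pt "0 -2.5 0 0 0.08" --pt "0 -2.5 0 0 0.08" --pt "0 0 0 0 0.08" --pt "0 0 0 0 0.08"

```text
time: 20.45
ee_pos: [0.1889, 0.3214, 0.2282]
ee_rot: [0.985, 0.171, -0.001, 0.001]
force: [0.7, -1.5, -0.2]
opening: 0.0799
gripper_force: 0.0
```

```bash
python3 - <<'E'
from h import *
S=read_camera("scene");T=read_camera("top");T0=np.load("pics/top0.npy",allow_pickle=True).item();S0=np.load("pics/scene0.npy",allow_pickle=True).item()
y0,n0=yel(S0,(237,263));y,n=yel(S,(237,263));print((y0-y).round(1),n)
def cen(c):
    m=cv2.inRange(cv2.cvtColor(c["frame"],cv2.COLOR_RGB2HSV),(105,140,60),(125,255,255))[215:250,330:362];P=np.argwhere(m);return len(P),P.mean(0)
print(cen(T0),cen(T)); print(readout.sense()["force"],readout.sense()["qd"].round(3))
E
```

```text
[2.5 2.1 2.3 2.8 3.  3.1 2.9 2.9 2.7 2.5 2.4 2.2 2.2 2.4 2.8 3.  3.1 3.1
 2.9 2.8 2.5 2.4 2.2 2.2 2.2 2.6] [180. 184. 210. 201. 248. 233. 188. 204. 197. 205. 161. 136. 177. 215.
 203. 241. 282. 240. 206. 238. 196. 164. 129. 177. 244. 154.]
(139, array([16.53956835, 16.77697842])) (138, array([16.60869565, 16.7826087 ]))
[ 0.76759924 -0.63255353  0.11798379] [-0.035 -0.013  0.001  0.001 -0.001  0.003]
```

```bash
python3 -c "
from cell import job
print(job.hand_in())"
```

```text
the job is handed in; nothing more can be done
None
```

I levered the module up about 11 mm by camera measurement (8 mm needed), laid the screwdriver on the bench about 5 cm in front of the cradle, saw no movement of the reel, tin, tape or cutters, and handed the job in at about 20.5 s; no verdict came back.

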